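# Bolt down the card-terminal pole, raise it to its mark and clamp it

## Robot

A 6-joint arm with a two-finger parallel gripper is mounted at the origin on a cart in front of the work surface, level with it; the furniture and walls round the work are solid. World frame = base frame: x ahead of the robot, y to its left, z up, the work surface at z = 0. Lengths are in m, angles in rad, forces in N, time in s.
With the tool pointing down it reaches from about 0.35 to 0.8 m from the base axis. Payload 7.3 kg.
Tool frame: the origin (TCP) lies at the very end of the fingers, on their centre line; the grasp point (between the pads) lies arm.grip_depth behind it (arm.grip_depth is the distance from the TCP to the grasp point, in m); z points along the fingers, y is the line along which they close (so a half turn about z gives the same grasp; the last joint's range is limited). The gripper opens to 85 mm and grips with 20 to 120 N. Pads are 22 mm wide; open, the fingers measure 114 mm over their backs; the gripper's body (76 mm by 85 mm) begins 54 mm behind the grasp point. The pads swing forward as they close: fully open they stand 13 mm farther back than shut.
Start: joints at [-1.288, 0.342, 1.524, -0, 1.275, -0.146], TCP at [0.218, -0.477, 0.231] pointing down, gripper open.
Joint ranges: [-2.53, 2.53], [-0.77, 2.02], [0.04, 2.7], [-1, 4.14], [0.28, 2.66], [-3.11, 3.11]. Speed limits (rad/s): [2.57, 2.57, 3.14, 3.14, 3.14, 3.14].

## Interface

Orientations are given as a unit quaternion [x, y, z, w].
In Python, from station import arm gives the robot as it stands.
- The arm moves only by the tool jog_arm, never from a script. Its argument "commands" is a list of rows, each a list of 2 entries, a list of its own where there are three numbers: the shift along the tool's x, y, z as a fraction of full scale, then the turn, a rotation vector about the tool's x, y, z as a fraction of full scale. A call has 1 to 12 rows; each row shifts and turns the commanded pose from where the row before left it, along the tool's axes as they then stand; what a row does not reach is not made up. Full scale, the value 1, is 30 mm for a shift and 8 degrees for a turn. A row lasts 1/8 s, in which the tool goes at most 62.5 mm and 10.7 degrees, less where a joint would pass 70% of its speed; a pose out of reach is approached as far as the arm can. A call with a number of a shift or a turn outside -1 to 1 is refused whole. A call with a gripper value outside its range is refused whole. "hand" is the opening, from 0 (shut) to 1 (fully open), set as the call begins (left out, the last holds). The fingers move at their own pace and stop on an object; "squeeze" is the grip in N (left out, the last holds). Time passes only in rows, so rows that do not move let the fingers close. It gives the time, the measured TCP pose, the force, the opening and the grip force at its end, in the units of the state.
- arm.get_state(): the state, without advancing time (a new reading comes with each control period).
- arm.grab_frame(name): name is "scene" or "side" or "wrist"; returns a dict with "image" (480x640x3 uint8, red, green, blue), "range_z" (480x640 float32, m along the optical axis (not along the pixel's ray), 0 where there is no reading), "mtx" (3x3 intrinsics, pixels), "extrinsics" (4x4, takes a point from camera to world coordinates). Camera axes: x right, y up, looking along -z (the intrinsics and any distortion apply to the point x, -y, -z); pixel columns grow to the right and rows downward; lengths in m; the calibration is good to about 2 mm. A picture is of the moment at which its call begins.
- arm.finish_job(): hands the job in; it is judged then, once.
The state is a dict: "time_s": time; "joint_pos": joint angles; "joint_velocities": joint speeds; "effort": joint torques, N m; "eef_pos": TCP position; "tcp_rot": TCP orientation; "wrist_force": force on the tool from outside, world axes, zero at the start; "torque": the same for the moment, N m; "opening": finger opening in m; "grasp_force": force on a finger pad.
Only numpy, scipy, OpenCV 4.12 (cv2) and the standard library are available. Lean on these libraries where they do the work, as an engineer would, in place of code of your own. Each camera call takes 0.05 s, during which the arm holds its last target. There are 200 camera calls.

## Task

Make the card-terminal pole ready: first turn both captive wing knobs on its foot clockwise to their end stops, so that it stands firm. Then take the open cam lever, lift the sliding carriage by it until the carriage's top edge is level with the underside of the dark band on the mast, and swing the lever fully closed while you hold the carriage at that height, never letting it drop. Finish still gripping the closed lever, because the clamp will be tested before you let go; leave the other things on the counter alone.

Things in the scene. Friction and masses are not known exactly. Their poses are not given: they have to be found in the camera images.
- stand: Foot and mast of the pole, fixed. Origin: on the mast axis at counter height; x away from the robot at yaw 0, y left, z up. Mast: upright bright bar, 20 mm thick, 313 mm high, at the origin. Foot: dark steel bar 300 x 72 mm, top 14 mm up, running from the mast towards -y and a little -x (direction -107 degrees from x), from -45 to 255 mm. Lever on the mast's -x side, terminal on the +x side (to x = 95 mm, y within 35 mm).
- inner_knob_grip (a point): Grip point of the inner wing knob (captive quarter-turn bolt), on its turning axis, 48 mm above the counter; on the foot, 125 mm from the mast axis. The black wing is an upright plate 42 mm long, 11 mm thick, its top 59 mm and its lower edge 28 mm above the counter, over a disc of 29 mm diameter whose top is 22 mm up.
- outer_knob_grip (a point): Grip point of the outer wing knob, on its turning axis, 48 mm above the counter; on the foot, 215 mm from the mast axis. Same shape as the inner one.
- inner_knob (a joint): Angle of the inner knob, rad: 0 = locked at its end stop, wing in line with the foot; grows anticlockwise seen from above, so at value q the wing lies along stand yaw - 107 degrees + q. Starts at 1.1 to 1.3 (wing nearly across the foot). Locking is clockwise against about 0.06 N m of friction; it stays where it is left.
- outer_knob (a joint): Angle of the outer knob, rad: same as for the inner one (0 = locked, locking is clockwise).
- carriage (a joint): Height of the carriage above its rest collar, m: 0 = down on the rest, grows upward to 0.16. Starts at 0. With the lever open the carriage (0.5 to 0.85 kg with its terminal) slides freely and falls if let go; the closed lever clamps it. The upright terminal (68 mm wide with its cradle) rides behind the mast, its top 182 mm above the counter when the carriage is down.
- carriage_rim (a point): On the mast's axis at the top edge of the carriage's clamp block (a grey aluminium block 44 x 44 x 50 mm round the mast). 103 mm above the counter when the carriage is down.
- mark (a point): The mark: on the mast's axis at the underside of the thin dark band (6 mm high, 21 mm in diameter) round the bright mast above the carriage. 154 to 204 mm above the counter, different each time. The carriage's rim must come level with this point; the carriage can pass over the band.
- lever (a joint): Angle of the cam lever, rad: 0 = closed at its stop, grows as it opens; starts at 1.1 to 1.3, stays where left. It swings level about an upright pin on the carriage; closing is anticlockwise from above. Closed, it points from the pin 66 degrees from the stand's -x towards -y; open, about along -x. It needs about 5 N at the grip, up to 10 N once the cam bites (below about 0.5).
- lever_pin (a point): Centre of the lever's upright pivot pin, at the lever's mid-height. Moves with the carriage; 30 mm to -x and 16 mm to +y of the mast's axis, 21 mm below the rim.
- lever_grip (a point): Grip point on the lever's black handle, 84 mm from the pin and at the same height (82 mm above the counter when the carriage is down). Handle: straight bar along the line pin to grip, 72 mm long (50 to 122 mm from the pin), 13 mm thick, 17 mm high: pinch its thickness from above.
- order_block: White note block lying in front of the work, 100 x 70 x 14 mm, loose; leave alone. Origin: centre of its underside.
- wax_stamp: Wax stamp standing upright, 25 mm wide, 78 mm high, dark wooden handle, loose; leave alone. Origin: centre of its underside.
- spread_jar: Jar of spread with black lid, 62 mm in diameter, 78 mm high, loose; leave alone. Origin: centre of its underside.
- tape_dispenser: Dark green tape dispenser, 47 x 133 x 67 mm, loose; leave alone. Origin: centre of its underside.

How it is judged:
On the way, in this order (a step that is already met when the one before it is completed fails the run):
1. both wing knobs are turned to their end stops while the carriage is still down (value of joint each of inner_knob, outer_knob below 0.08 rad and value of joint carriage below 0.012 m), for 0.1 s.
2. the carriage is held by the lever at the mark, with the lever still open (value of joint each of inner_knob, outer_knob below 0.08 rad and z of carriage_rim in the frame of mark between -0.004 and 0.004 m and velocity of joint carriage between -0.01 and 0.01 m/s and contact force between the fingers and lever above 2 N and value of joint lever above 0.6 rad), for 0.2 s.
3. the lever is closed with the carriage still at the mark (z of carriage_rim in the frame of mark between -0.004 and 0.004 m and contact force between the fingers and lever above 2 N and value of joint lever below 0.08 rad), for 0.2 s.
At the end, for the whole second after the job is handed in: Both knobs within 0.08 rad of their end stops, the carriage at rest with its rim within 4 mm of the mark, the lever within 0.08 rad of closed and still gripped (more than 2 N of finger contact) (all of step 3 and value of joint each of inner_knob, outer_knob below 0.08 rad and velocity of joint carriage between -0.01 and 0.01 m/s); the arm keeps its last pose, push and grip.
It fails at once if the carriage is lifted (over 12 mm) before both knobs are locked (not (value of joint each of inner_knob, outer_knob below 0.08 rad) and value of joint carriage above 0.012 m).
It fails at once if the carriage drops (falls faster than 0.25 m/s) (velocity of joint carriage below -0.25 m/s).
It fails at once if a loose thing beside the work is moved more than 20 mm (distance of any of order_block, wax_stamp, spread_jar, tape_dispenser from where it was at the start of the episode above 0.02 m).
It also fails if it takes over 58 s, if anything falls off the work surface, if the arm or the gripper's body presses on something with over 40 N, if the wrist force passes 120 N, or if a joint passes its speed limit or range.

## Working session

There is one attempt and no reset: what is moved stays moved. The work goes in short steps, Python scripts to look and compute and a tool call to move; the robot and the scene stay as the last step left them, time stands still between calls to the robot, and variables do not carry over. Pictures are saved under pics/ and viewed, at most 10 in all, crops included, and the job is handed in when it is done.

Besides the shell and the picture viewer there is one more tool, called after "Request:" by a JSON object that holds its "name" and its "arguments", one argument or row to a line. jog_arm: Moves the arm, as the interface text tells. Its arguments: {"type":"object","properties":{"commands":{"type":"array","items":{"type":"array"}},"hand":{"type":"number"},"squeeze":{"type":"number"}},"required":["commands"]}

```bash
mkdir -p pics; ls
python3 - <<'E'
from station import arm
import cv2,numpy as np
print(arm.grip_depth); s=arm.get_state(); print(s)
for n in("scene","side"):
    f=arm.grab_frame(n); cv2.imwrite(f"pics/{n}0.png",f["image"][:,:,::-1]); np.savez(f"{n}0.npz",**f)
    print(n,f["mtx"].tolist(),f["extrinsics"].round(4).tolist())
E
```

```text
pics
0.0187
{'time_s': 0.0, 'joint_pos': array([-1.28799232e+00,  3.42712501e-01,  1.52503934e+00, -4.92998074e-05,
        1.27541580e+00, -1.45998193e-01]), 'joint_velocities': array([ 1.14712718e-03, -1.50448513e-03,  6.71955740e-05,  1.16811416e-03,
       -1.42747763e-03,  1.63491199e-04]), 'effort': array([-1.43323477e-04, -4.33683515e+01, -2.46016610e+01, -2.16224739e-04,
        7.78180955e-03, -9.31991551e-07]), 'eef_pos': array([ 0.2181749 , -0.47705922,  0.23062349]), 'tcp_rot': array([ 9.77102159e-01,  2.12769241e-01, -7.73463961e-05, -7.84040312e-04]), 'wrist_force': array([ 0.42895747, -0.78937835, -0.70745614]), 'torque': array([ 0.01027567, -0.01413018, -0.05680163]), 'grasp_force': 0.0, 'opening': 0.08508398199184555}
scene [[598.0860670828253, 0.0, 316.3567350757505], [0.0, 598.0860670828253, 227.65737510589673], [0.0, 0.0, 1.0]] [[0.5332, 0.4161, -0.7366, -0.4718], [-0.8456, 0.2865, -0.4503, -0.6573], [0.0236, 0.863, 0.5047, 0.7925], [0.0, 0.0, 0.0, 1.0]]
side [[539.715601480936, 0.0, 316.71409743114987], [0.0, 539.715601480936, 233.70731631935578], [0.0, 0.0, 1.0]] [[0.8871, 0.1806, -0.4248, -0.0609], [-0.4616, 0.3453, -0.8171, -1.2023], [-0.0009, 0.921, 0.3897, 0.6502], [0.0, 0.0, 0.0, 1.0]]
```

View pics/scene0.png

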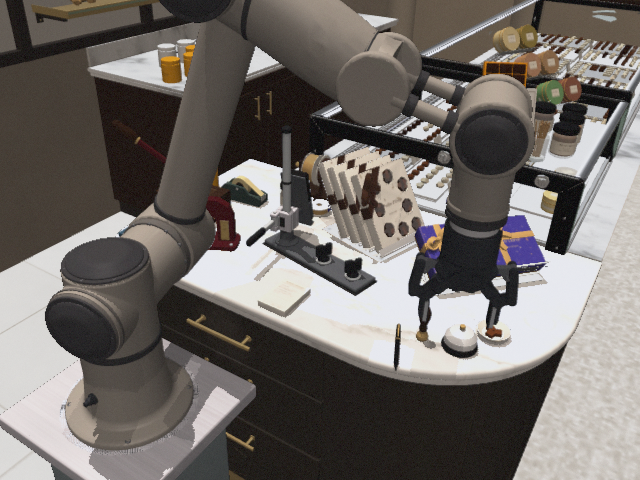

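View pics/side0.png

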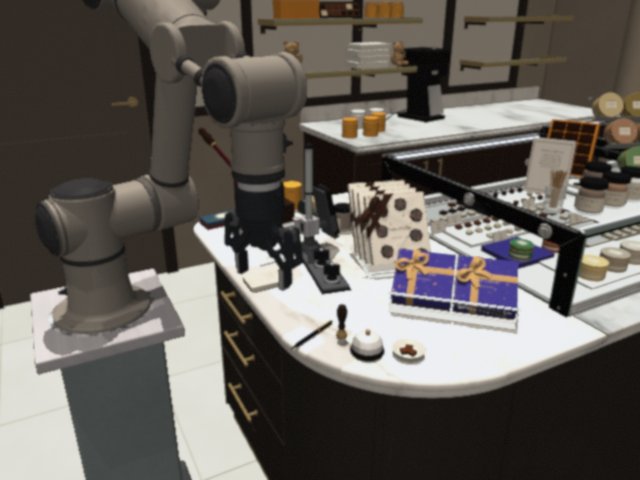

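The scene view shows the mast (top about 286,130), the foot running to (370,285), knobs near (324,252) and (353,268), and the lever handle near (262,233). The side view is partly blocked by the gripper.

```bash
cat > h.py <<'E'
import numpy as np,cv2
def ray(f,u,v):
    K=f["mtx"];E=f["extrinsics"];d=np.array([(u-K[0,2])/K[0,0],-(v-K[1,2])/K[1,1],-1.]);return E[:3,3],E[:3,:3]@d
def atz(f,u,v,z):
    o,d=ray(f,u,v);return o+d*(z-o[2])/d[2]
def atr(f,u,v):
    o,d=ray(f,u,v);return o+d*float(f["range_z"][int(v),int(u)])
def cloud(f):
    K=f["mtx"];E=f["extrinsics"];v,u=np.mgrid[:480,:640];r=f["range_z"]
    P=np.stack([(u-K[0,2])/K[0,0]*r,-(v-K[1,2])/K[1,1]*r,-r],-1);return P@E[:3,:3].T+E[:3,3]
E
python3 - <<'E'
from h import *
f=dict(np.load("scene0.npz"));im=f["image"]
c=cv2.resize(im[110:300,220:390],None,fx=3,fy=3,interpolation=cv2.INTER_CUBIC);cv2.imwrite("pics/c.png",c[:,:,::-1])
print("masttop",atz(f,286,129,.313),atr(f,286,150))
for n,u,v,z in(("in",324,247,.057),("out",353,264,.057),("lever",262,234,.082),("footend",370,286,.014)):print(n,atz(f,u,v,z),atr(f,u,v))
P=cloud(f);g=im.astype(int).sum(-1)
E
```

```text
masttop [0.55458393 0.05561971 0.313     ] [0.56418145 0.06240741 0.25813985]
in [ 0.53676727 -0.06282316  0.057     ] [ 0.54365666 -0.05876216  0.05197604]
out [ 0.51288969 -0.15289586  0.057     ] [ 0.52181368 -0.14832429  0.05033455]
lever [0.46961818 0.06440927 0.082     ] [0.47208649 0.06630159 0.08013719]
footend [ 0.51506245 -0.19755655  0.014     ] [ 0.53555427 -0.18800948 -0.00216479]
```

View pics/c.png

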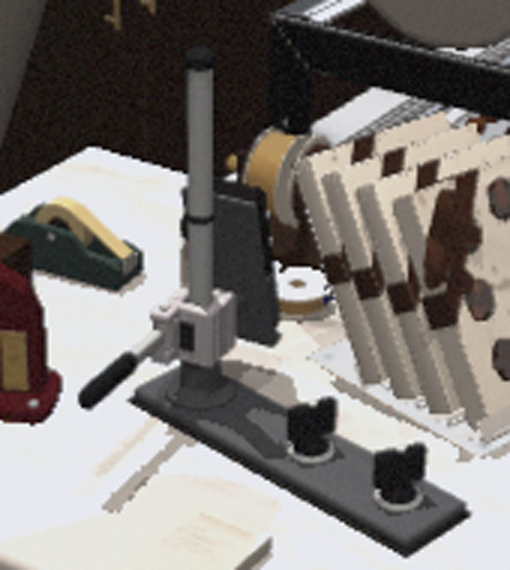

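The crop shows the dark band at about (287,183), the knob discs at about (324,260) and (353,275), the lever handle running from (247,243) to (266,228), and both wings nearly across the foot. Next I fit them all.

Run:
```python
from h import *
f=dict(np.load("scene0.npz"));im=f["image"].astype(int);P=cloud(f);g=im.max(-1)
x,y,z=P[...,0],P[...,1],P[...,2]
m=(abs(z-.014)<.007)&(g<110)&(x>.44)&(x<.66)&(y>-.25)&(y<.14)
v,u=np.nonzero(m);Q=np.array([atz(f,a,b,.014)[:2] for a,b in zip(u,v)],np.float32)
lab=m.astype(np.uint8);n,l,s,c=cv2.connectedComponentsWithStats(lab);k=1+s[1:,4].argmax();v,u=np.nonzero(l==k)
Q=np.array([atz(f,a,b,.014)[:2] for a,b in zip(u,v)],np.float32)
(cx,cy),wh,a=cv2.minAreaRect(Q);print("foot",cx,cy,wh,a,len(Q))
for n,uu,vv in(("in",323.7,260),("out",352.7,274.7)):print(n,"disc",atz(f,uu,vv,.022))
for n,c0 in(("in",(.544,-.059)),("out",(.520,-.148))):
    m=(z>.05)&(z<.066)&(np.hypot(x-c0[0],y-c0[1])<.035)&(g<90);q=P[m][:,:2];w=np.linalg.svd(q-q.mean(0))[2][0] if len(q) else 0
    print(n,"wing",len(q),q.mean(0),P[m][:,2].max(),np.degrees(np.arctan2(w[1],w[0]))%180,np.ptp(q@w))
m=(z>.065)&(z<.1)&(x>.4)&(x<.53)&(abs(y-.065)<.05)&(g<90);v,u=np.nonzero(m);q=np.array([atz(f,a,b,.088)[:2] for a,b in zip(u,v)])
(c0,wh,a)=cv2.minAreaRect(q.astype(np.float32));w=np.linalg.svd(q-q.mean(0))[2][0];print("handle",len(q),c0,wh,a,np.degrees(np.arctan2(w[1],w[0]))%180)
for r in range(172,194):print(r,g[r,282:292])
print([ (int(b),P[b,286].round(3).tolist()) for b in(140,150,160,170,176,195,200)])
```

```text
foot 0.5425373911857605 -0.04117827117443085 (0.3006032109260559, 0.07702906429767609) 78.03817749023438 1679
in disc [ 0.53575241 -0.06386059  0.022     ]
out disc [ 0.52143593 -0.14953073  0.022     ]
in wing 64 [ 0.54023557 -0.0582275 ] 0.06037029946707795 150.39925612892768 0.04037759345072861
out wing 68 [ 0.52356236 -0.14629283] 0.0609585228145344 147.08000576819904 0.041771820152866124
handle 170 (0.46308809518814087, 0.06608348339796066) (0.11743548512458801, 0.019652465358376503) 6.136643886566162 4.954735922779008
172 [112  97 106 110 111 110 105  98  83  33]
173 [ 78  99 105 111 112 108 104  97  82  35]
174 [ 73 101 107 110 108 104 105  93  87  64]
175 [ 71  98 106 110 111 109 106 100  85  58]
176 [ 71 100 108 111 109 110 104  96  82  51]
177 [ 73  99 106 109 111 109 103  98  83  52]
178 [ 74 101 109 108 110 110 105  98  85  49]
179 [ 73  99 108 109 111 111 103  95  82  46]
180 [ 69 101 107 112 112 109 103  94  85  47]
181 [ 46  81 106 109 109 107 105  96  61  43]
182 [30 40 51 62 66 75 64 54 31 29]
183 [37 31 31 27 31 35 30 28 27 41]
184 [52 69 41 48 47 45 39 62 75 47]
185 [ 56  94 100  94  97  94  92  91  81  49]
186 [ 54  97 105 105 103 108 104  97  80  48]
187 [ 50  96 105 106 108 108 103  99  78  47]
188 [ 51  98 104 110 111 107 107  93  81  51]
189 [ 52  97 106 109 107 110 105  97  80  47]
190 [ 82  98 105 109 106 109 104  98  82  49]
191 [ 95  99 104 110 109 108 103  95  81  50]
192 [ 92  99 105 106 110 108 105  93  83  48]
193 [ 89  98 105 108 111 110 104  97  82  44]
[(140, [0.56, 0.06, 0.284]), (150, [0.564, 0.062, 0.258]), (160, [0.565, 0.063, 0.233]), (170, [0.564, 0.062, 0.208]), (176, [0.562, 0.061, 0.194]), (195, [0.562, 0.061, 0.145]), (200, [0.565, 0.063, 0.13])]
```

```bash
cat >> h.py <<'E'
from scipy.spatial.transform import Rotation as R
def to(s,pos,yaw):
    "units: shift in the present tool frame, and turn, to TCP pos with tool y along world yaw (deg), pointing down"
    Rc=R.from_quat(s["tcp_rot"]);a=np.radians(yaw);Y=np.array([np.cos(a),np.sin(a),0]);Z=np.array([0,0,-1.]);Rt=R.from_matrix(np.stack([np.cross(Y,Z),Y,Z],1))
    d=np.array(pos)-s["eef_pos"];rv=(Rc.inv()*Rt).as_rotvec()
    print("turn units",(np.degrees(rv)/8).round(2),"| shift now",(Rc.inv().apply(d)/.03).round(2),"| shift after turn",(Rt.inv().apply(d)/.03).round(2))
E
python3 - <<'E'
from h import *
f=dict(np.load("scene0.npz"));P=cloud(f).reshape(-1,3)
P=P[(f["range_z"].ravel()>0)]
print("y cols",np.arange(-.28,.24,.04).round(2)+.02)
for x0 in np.arange(.3,.8,.04):
    r=[]
    for y0 in np.arange(-.28,.24,.04):
        m=(P[:,0]>=x0)&(P[:,0]<x0+.04)&(P[:,1]>=y0)&(P[:,1]<y0+.04)&(P[:,2]<.4);r.append(int(1000*np.percentile(P[m,2],97)) if m.sum()>5 else -1)
    print(round(x0+.02,2),r)
from station import arm
to(arm.get_state(),[.524,-.145,.12],57)
E
```

```text
y cols [-0.26 -0.22 -0.18 -0.14 -0.1  -0.06 -0.02  0.02  0.06  0.1   0.14  0.18
  0.22]
0.32 [1, 1, 1, 1, 12, 14, 13, 1, 1, 2, 2, 1, -30]
0.36 [0, 0, 0, 0, 11, 14, 12, 0, 0, 1, 1, 1, -93]
0.4 [2, 2, 2, 2, 15, 16, 16, 2, 85, 2, 2, 3, 2]
0.44 [1, 2, 2, 2, 15, 15, 15, 2, 91, 2, 3, 16, 121]
0.48 [2, 2, 14, 14, 11, 2, 2, 3, 90, 3, 16, 120, 129]
0.52 [2, 2, 16, 58, 15, 57, 15, 15, 102, 100, 3, 103, -1]
0.56 [3, 2, 15, 57, 16, 59, 16, 19, 308, 102, 2, 4, 2]
0.6 [1, 2, 2, 2, 2, 2, 15, 178, 184, 184, 3, 3, 2]
0.64 [104, 3, 39, 91, 157, 112, 67, 143, 181, 155, -1, 3, 3]
0.68 [110, 101, 53, 114, 188, 188, 188, 189, 183, 0, -1, 2, 3]
0.72 [108, 24, 71, 132, 190, 192, 192, 193, 3, 21, -1, 76, 3]
0.76 [-1, 24, 88, 150, 189, 191, 192, 193, 22, 22, -1, -1, 1]
0.8 [-1, 45, 100, 167, 190, 191, 193, 193, 20, 33, 63, -1, -1]
turn units [-0.00e+00 -1.00e-02 -1.53e+01] | shift now [13.87 -5.82  3.7 ] | shift after turn [-2.52 14.84  3.69]
```

Request:
{"name": "jog_arm", "arguments": {
  "commands": [
    [[0, 0, 0], [0, 0, -1]],
    [[0, 0, 0], [0, 0, -1]],
    [[0, 0, 0], [0, 0, -1]],
    [[0, 0, 0], [0, 0, -1]],
    [[0, 0, 0], [0, 0, -1]],
    [[0, 0, 0], [0, 0, -1]],
    [[0, 0, 0], [0, 0, -1]],
    [[0, 0, 0], [0, 0, -1]],
    [[0, 0, 0], [0, 0, -1]],
    [[0, 0, 0], [0, 0, -1]],
    [[0, 0, 0], [0, 0, -1]],
    [[0, 0, 0], [0, 0, -1]]
  ],
  "hand": 0.6
}}

```text
time_s: 1.6
eef_pos: [0.2182, -0.4772, 0.2309]
tcp_rot: [0.494, 0.87, 0.0, -0.0]
wrist_force: [0.6, -0.2, -0.2]
opening: 0.0511
grasp_force: 0.0
```

Request:
{"name": "jog_arm", "arguments": {
  "commands": [
    [[0, 0, 0], [0, 0, -1]],
    [[0, 0, 0], [0, 0, -1]],
    [[0, 0, 0], [0, 0, -1]],
    [[0, 0, 0], [0, 0, -0.3]],
    [[0, 1, 0], [0, 0, 0]],
    [[0, 1, 0], [0, 0, 0]],
    [[0, 1, 0], [0, 0, 0]],
    [[-0.5, 1, 0], [0, 0, 0]],
    [[-0.5, 1, 0], [0, 0, 0]],
    [[-0.5, 1, 0], [0, 0, 0]],
    [[-0.5, 1, 0], [0, 0, 0]],
    [[-0.5, 1, 0], [0, 0, 0]]
  ]
}}

```text
time_s: 3.1
eef_pos: [0.4127, -0.3163, 0.2309]
tcp_rot: [0.284, 0.959, 0.0, -0.0]
wrist_force: [0.0, 0.0, 0.6]
opening: 0.0513
grasp_force: 0.0
```

Request:
{"name": "jog_arm", "arguments": {
  "commands": [
    [[0, 1, 0], [0, 0, 0]],
    [[0, 1, 0], [0, 0, 0]],
    [[0, 1, 0], [0, 0, 0]],
    [[0, 1, 0], [0, 0, 0]],
    [[0, 1, 0.5], [0, 0, 0]],
    [[0, 0.8, 1], [0, 0, 0]],
    [[0, 0, 0.5], [0, 0, 0]],
    [[0, 0, 0], [0, 0, 0]],
    [[0, 0, 0], [0, 0, 0]]
  ]
}}

```text
time_s: 4.22
eef_pos: [0.507, -0.1723, 0.1721]
tcp_rot: [0.285, 0.959, -0.0, 0.001]
wrist_force: [0.4, -0.1, 0.1]
opening: 0.0514
grasp_force: 0.0
```

Run:
```python
from h import *
from station import arm
s=arm.get_state();print(s["time_s"],s["eef_pos"],s["joint_pos"],s["opening"]);to(s,[.524,-.145,.0293],57)
f=arm.grab_frame("wrist");np.savez("w1.npz",**f);cv2.imwrite("pics/w1.png",f["image"][:,:,::-1])
```

```text
4.225 [ 0.50696402 -0.17230476  0.17212216] [-4.70639256e-01  4.14659636e-01  1.58634673e+00 -3.00597668e-04
  1.13923070e+00 -1.46377505e+00] 0.05144268741458209
turn units [-0.    0.01 -0.01] | shift now [0.03 1.07 4.76] | shift after turn [0.02 1.07 4.76]
```

View pics/w1.png

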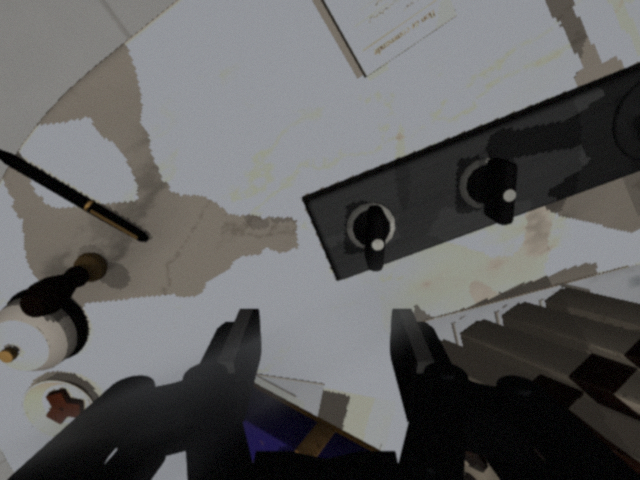

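The wrist view shows the outer knob (disc near 371,227, wing to 376,268), the inner knob (disc near 484,183) and the foot end corners (304,199) and (338,279). I measure more exactly from here.

Run:
```python
from h import *
from station import arm
f=dict(np.load("w1.npz"));P=cloud(f);g=f["image"].max(-1).astype(int);x,y,z=P[...,0],P[...,1],P[...,2]
for n,c0,du in(("in",(.543,-.057),(484,183)),("out",(.524,-.145),(371,227))):
    m=(z>.048)&(z<.066)&(np.hypot(x-c0[0],y-c0[1])<.035);v,u=np.nonzero(m);q=P[m][:,:2]
    c,wh,a=cv2.minAreaRect(q.astype(np.float32));w=np.linalg.svd(q-q.mean(0))[2][0]
    print(n,len(q),"rect",np.round(c,4),np.round(wh,4),a,"pca",np.degrees(np.arctan2(w[1],w[0]))%180,"zmax",P[m][:,2].max(),"disc",atz(f,*du,.022)[:2])
    m=(abs(z-.022)<.004)&(np.hypot(x-c0[0],y-c0[1])<.025)&(g>85);q=P[m][:,:2].astype(np.float32);print(len(q),cv2.minEnclosingCircle(q))
for p in((304,199),(338,279)):print(atz(f,*p,.014))
```

```text
in 1355 rect [ 0.5469 -0.0565] [0.0111 0.0419] 60.64515686035156 pca 150.58940487830955 zmax 0.06190989001398739 disc [ 0.54493734 -0.05723251]
0 ((0.0, 0.0), 0.0)
out 1019 rect [ 0.5292 -0.1441] [0.0112 0.0411] 55.14059829711914 pca 145.19185061279106 zmax 0.061965708798660535 disc [ 0.52850205 -0.14401763]
133 ((0.5335328578948975, -0.13491959869861603), 0.014321855269372463)
[ 0.48398261 -0.17588557  0.014     ]
[ 0.55417792 -0.18980595  0.014     ]
```

Run:
```python
from h import *
from station import arm
s=arm.get_state();to(s,[.529,-.144,.0293],55.2)
```

```text
turn units [-0.    0.01  0.21] | shift now [-0.09  1.19  4.77] | shift after turn [-0.06  1.19  4.77]
```

Request:
{"name": "jog_arm", "arguments": {
  "commands": [
    [[-0.09, 0.6, 0], [0, 0, 0.21]],
    [[0, 0.6, 1], [0, 0, 0]],
    [[0, 0, 1], [0, 0, 0]],
    [[0, 0, 1], [0, 0, 0]],
    [[0, 0, 1], [0, 0, 0]],
    [[0, 0, 0.75], [0, 0, 0]],
    [[0, 0, 0], [0, 0, 0]],
    [[0, 0, 0], [0, 0, 0]]
  ]
}}

```text
time_s: 5.28
eef_pos: [0.53, -0.1436, 0.0301]
tcp_rot: [0.299, 0.954, -0.0, 0.001]
wrist_force: [-0.7, 0.0, 0.2]
opening: 0.0514
grasp_force: 0.0
```

Request:
{"name": "jog_arm", "arguments": {
  "commands": [
    [[0, 0, 0], [0, 0, 0]],
    [[0, 0, 0], [0, 0, 0]],
    [[0, 0, 0], [0, 0, 0]],
    [[0, 0, 0], [0, 0, 0]],
    [[0, 0, 0], [0, 0, 0]]
  ],
  "hand": 0,
  "squeeze": 30
}}

```text
time_s: 5.9
eef_pos: [0.5288, -0.1443, 0.0298]
tcp_rot: [0.298, 0.955, -0.001, 0.0]
wrist_force: [-4.4, -6.7, 6.5]
opening: 0.0106
grasp_force: 32.4
```

Request:
{"name": "jog_arm", "arguments": {
  "commands": [
    [[0, 0, 0], [0, 0, 1]],
    [[0, 0, 0], [0, 0, 1]],
    [[0, 0, 0], [0, 0, 1]],
    [[0, 0, 0], [0, 0, 1]],
    [[0, 0, 0], [0, 0, 1]],
    [[0, 0, 0], [0, 0, 1]],
    [[0, 0, 0], [0, 0, 1]],
    [[0, 0, 0], [0, 0, 1]],
    [[0, 0, 0], [0, 0, 0.6]],
    [[0, 0, 0], [0, 0, 0]],
    [[0, 0, 0], [0, 0, 0]]
  ]
}}

```text
time_s: 7.28
eef_pos: [0.53, -0.144, 0.0299]
tcp_rot: [0.784, 0.62, 0.0, 0.002]
wrist_force: [-0.6, -5.3, 6.1]
opening: 0.0106
grasp_force: 37.3
```

Run:
```python
from h import *
from station import arm
s=arm.get_state();print(s["torque"],s["wrist_force"],s["eef_pos"],s["grasp_force"]);to(s,[.529,-.144,.0293],-11.3)
```

```text
[-0.9555962   0.17542789  0.74288744] [-0.64865584 -5.33010706  6.1070217 ] [ 0.53001366 -0.14402336  0.02985387] 37.348726987838745
turn units [ 0.02  0.01 -0.25] | shift now [-0.01 -0.03  0.02] | shift after turn [-0.01 -0.03  0.02]
```

Request:
{"name": "jog_arm", "arguments": {
  "commands": [
    [[0, 0, 0], [0, 0, -0.2]],
    [[0, 0, 0], [0, 0, 0]],
    [[0, 0, 0], [0, 0, 0]],
    [[0, 0, -1], [0, 0, 0]],
    [[0, 0, -1], [0, 0, 0]],
    [[0, 0, -0.5], [0, 0, -1]],
    [[0, 0, 0], [0, 0, -1]],
    [[0, 0, 0], [0, 0, -1]],
    [[0, 0, 0], [0, 0, -1]],
    [[0, 0, 0], [0, 0, -1]],
    [[0, 0, 0], [0, 0, -1]],
    [[0, 0, 0], [0, 0, -1]]
  ],
  "hand": 0.6
}}

```text
time_s: 8.78
eef_pos: [0.529, -0.1426, 0.1036]
tcp_rot: [0.388, 0.922, 0.0, -0.0]
wrist_force: [-0.3, -0.1, -0.2]
opening: 0.0513
grasp_force: 0.0
```

Request:
{"name": "jog_arm", "arguments": {
  "commands": [
    [[0, 0, 0], [0, 0, -1]],
    [[0, 0, 0], [0, 0, -1]],
    [[0, 0, 0], [0, 0, 0]]
  ]
}}

```text
time_s: 9.15
eef_pos: [0.5291, -0.1427, 0.1036]
tcp_rot: [0.259, 0.966, 0.0, -0.0]
wrist_force: [0.1, -0.3, 1.2]
opening: 0.051
grasp_force: 0.0
```

Run:
```python
from h import *
from station import arm
f=arm.grab_frame("wrist");np.savez("w2.npz",**f)
P=cloud(f);x,y,z=P[...,0],P[...,1],P[...,2]
for n,c0 in(("in",(.547,-.0565)),("out",(.529,-.144))):
    m=(z>.046)&(z<.064)&(np.hypot(x-c0[0],y-c0[1])<.03);q=P[m][:,:2]
    if len(q)<20: print(n,len(q));continue
    c,wh,a=cv2.minAreaRect(q.astype(np.float32));w=np.linalg.svd(q-q.mean(0))[2][0]
    print(n,len(q),"rect",np.round(c,4),np.round(wh,4),a,"pca",np.degrees(np.arctan2(w[1],w[0]))%180)
s=arm.get_state();print(s["eef_pos"]);to(s,[.547,-.0565,.0293],60.6)
cv2.imwrite("pics/w2.png",f["image"][:,:,::-1])
```

```text
in 2406 rect [ 0.5466 -0.0567] [0.0108 0.0423] 61.2097282409668 pca 150.42178864303
out 2040 rect [ 0.5288 -0.1442] [0.042 0.011] 78.16790008544922 pca 78.58771610322722
[ 0.52907883 -0.14271308  0.10362966]
turn units [ 0.   -0.   -0.08] | shift now [0.92 2.79 2.48] | shift after turn [0.89 2.8  2.48]
```

Outer knob is locked (wing at 78.6°, in line with the foot). Now the inner one.

Request:
{"name": "jog_arm", "arguments": {
  "commands": [
    [[0.3, 1, 0], [0, 0, -0.08]],
    [[0.3, 1, 0], [0, 0, 0]],
    [[0.3, 0.8, 0], [0, 0, 0]],
    [[0, 0, 0], [0, 0, 0]],
    [[0, 0, 1], [0, 0, 0]],
    [[0, 0, 1], [0, 0, 0]],
    [[0, 0, 0.48], [0, 0, 0]],
    [[0, 0, 0], [0, 0, 0]],
    [[0, 0, 0], [0, 0, 0]]
  ]
}}

```text
time_s: 10.32
eef_pos: [0.5478, -0.0569, 0.0303]
tcp_rot: [0.253, 0.967, -0.0, 0.001]
wrist_force: [-1.0, 0.1, -0.2]
opening: 0.051
grasp_force: 0.0
```

Request:
{"name": "jog_arm", "arguments": {
  "commands": [
    [[0, 0, 0], [0, 0, 0]],
    [[0, 0, 0], [0, 0, 0]],
    [[0, 0, 0], [0, 0, 0]],
    [[0, 0, 0], [0, 0, 0]],
    [[0, 0, 0], [0, 0, 0]]
  ],
  "hand": 0,
  "squeeze": 30
}}

```text
time_s: 10.95
eef_pos: [0.5472, -0.0569, 0.0301]
tcp_rot: [0.253, 0.968, -0.0, 0.0]
wrist_force: [-2.6, -2.3, 6.3]
opening: 0.0104
grasp_force: 31.4
```

Request:
{"name": "jog_arm", "arguments": {
  "commands": [
    [[0, 0, 0], [0, 0, 1]],
    [[0, 0, 0], [0, 0, 1]],
    [[0, 0, 0], [0, 0, 1]],
    [[0, 0, 0], [0, 0, 1]],
    [[0, 0, 0], [0, 0, 1]],
    [[0, 0, 0], [0, 0, 1]],
    [[0, 0, 0], [0, 0, 1]],
    [[0, 0, 0], [0, 0, 1]],
    [[0, 0, 0], [0, 0, 1]],
    [[0, 0, 0], [0, 0, 0.25]],
    [[0, 0, 0], [0, 0, 0]],
    [[0, 0, 0], [0, 0, 0]]
  ]
}}

```text
time_s: 12.45
eef_pos: [0.5473, -0.0569, 0.0301]
tcp_rot: [0.783, 0.621, -0.0, 0.001]
wrist_force: [-1.8, -3.3, 6.1]
opening: 0.0103
grasp_force: 35.8
```

Request:
{"name": "jog_arm", "arguments": {
  "commands": [
    [[0, 0, 0], [0, 0, -0.2]],
    [[0, 0, 0], [0, 0, 0]],
    [[0, 0, 0], [0, 0, 0]],
    [[0, 0, -1], [0, 0, 0]],
    [[0, 0, -1], [0, 0, 0]],
    [[0, 0, -1], [0, 0, 1]],
    [[0, 0, -1], [0, 0, 1]],
    [[0, 0, 0], [0, 0, 1]],
    [[0, 0, 0], [0, 0, 1]],
    [[0, 0, 0], [0, 0, 1]],
    [[0, 0, 0], [0, 0, 0]]
  ],
  "hand": 0.6
}}

```text
time_s: 13.82
eef_pos: [0.547, -0.0564, 0.1493]
tcp_rot: [0.944, 0.329, -0.0, -0.0]
wrist_force: [-0.1, 0.3, 0.5]
opening: 0.0514
grasp_force: 0.0
```

Run:
```python
from h import *
from station import arm
f=arm.grab_frame("wrist");np.savez("w3.npz",**f);cv2.imwrite("pics/w3.png",f["image"][:,:,::-1])
g=arm.grab_frame("side");np.savez("s3.npz",**g);cv2.imwrite("pics/s3.png",cv2.resize(g["image"][130:310,220:400],None,fx=3.3,fy=3.3,interpolation=cv2.INTER_CUBIC)[:,:,::-1])
P=cloud(f);x,y,z=P[...,0],P[...,1],P[...,2]
for n,c0 in(("in",(.547,-.0565)),("out",(.529,-.144))):
    m=(z>.046)&(z<.064)&(np.hypot(x-c0[0],y-c0[1])<.03);q=P[m][:,:2]
    if len(q)<20: print(n,len(q));continue
    w=np.linalg.svd(q-q.mean(0))[2][0];print(n,len(q),np.degrees(np.arctan2(w[1],w[0]))%180)
s=arm.get_state();print(s["time_s"],s["eef_pos"]);to(s,[.454,.071,.15],-85)
```

```text
in 1286 78.8322163407848
out 29 8.824732920072535
13.925 [ 0.546989   -0.05643412  0.14928528]
turn units [-0.    0.    4.19] | shift now [ 0.22 -5.25 -0.02] | shift after turn [-2.72 -4.5  -0.02]
```

View pics/w3.png

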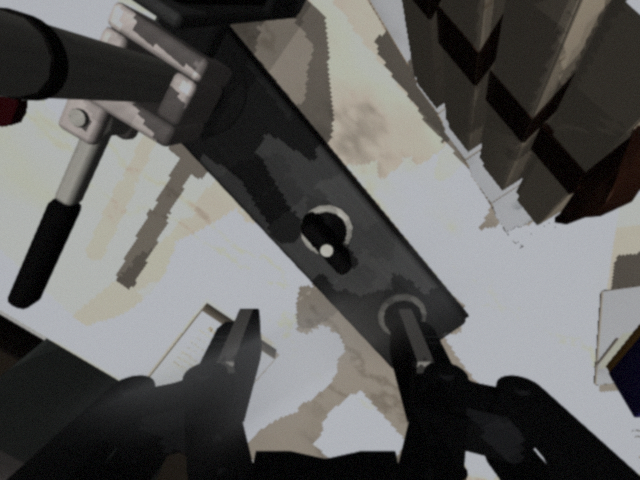

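The inner wing is now in line with the foot (knob at 325,235). The lever handle runs from (68,203) to (22,303), its pin is near (80,118), and the mast with its band is at the upper left. Next I measure the handle and the band.

Run:
```python
from h import *
f=dict(np.load("w3.npz"));P=cloud(f);g=f["image"].max(-1).astype(int);x,y,z=P[...,0],P[...,1],P[...,2]
v,u=np.mgrid[:480,:640]
m=(u<90)&(v>190)&(v<320)&(z>.078)&(z<.1)&(g<70);q=P[m][:,:2].astype(np.float32)
w=np.linalg.svd(q-q.mean(0))[2][0];print("handle",len(q),cv2.minAreaRect(q),np.degrees(np.arctan2(w[1],w[0]))%180,"z",np.percentile(P[m][:,2],[50,95]))
print("pin",atz(f,80,118,.092),P[118,80])
# band in side and scene views: cast rays onto the mast's near surface
A=np.array([.5715,.066])
for nm in("s3","scene0"):
    f=dict(np.load(nm+".npz"));E=f["extrinsics"];K=f["mtx"];im=f["image"].max(-1).astype(float)
    d=E[:2,3]-A;d/=np.linalg.norm(d)
    def pix(z,r=.010):
        p=np.array([*(A+r*d),z,1]);c=np.linalg.inv(E)@p;return K[0,2]+K[0,0]*c[0]/-c[2],K[1,2]+K[1,1]*c[1]/c[2]
    us=[pix(zz)[0] for zz in(.11,.2,.3)];print(nm,"u",us,"v",pix(.103)[1])
    zs=np.arange(.1,.24,.002);pr=[]
    for zz in zs:
        a,b=pix(zz);row=[cv2.getRectSubPix(im.astype(np.float32),(1,1),(a+o,b))[0,0] for o in(-1.5,-.5,.5,1.5)];pr.append(int(np.mean(row)))
    print([(round(float(a),3),b) for a,b in zip(zs,pr)])
```

```text
handle 3451 ((0.46058741211891174, 0.07008858025074005), (0.07958104461431503, 0.01257907971739769), 5.810792922973633) 5.4480896 z [0.08998568 0.09172997]
pin [0.5350769  0.08430315 0.092     ] [0.54068793 0.07766935 0.10692682]
s3 u [np.float64(308.19327189899195), np.float64(307.9598880990428), np.float64(307.6871684334013)] v 217.8508892881442
[(0.1, 104), (0.102, 101), (0.104, 98), (0.106, 96), (0.108, 94), (0.11, 91), (0.112, 88), (0.114, 84), (0.116, 80), (0.118, 76), (0.12, 71), (0.122, 66), (0.124, 62), (0.126, 60), (0.128, 60), (0.13, 60), (0.132, 60), (0.134, 60), (0.136, 60), (0.138, 60), (0.14, 61), (0.142, 61), (0.144, 61), (0.146, 62), (0.148, 60), (0.15, 56), (0.152, 47), (0.154, 39), (0.156, 32), (0.158, 27), (0.16, 25), (0.162, 25), (0.164, 24), (0.166, 24), (0.168, 24), (0.17, 25), (0.172, 25), (0.174, 26), (0.176, 27), (0.178, 29), (0.18, 32), (0.182, 36), (0.184, 43), (0.186, 49), (0.188, 55), (0.19, 61), (0.192, 67), (0.194, 72), (0.196, 77), (0.198, 79), (0.2, 79), (0.202, 78), (0.204, 75), (0.206, 70), (0.208, 62), (0.21, 53), (0.212, 45), (0.214, 38), (0.216,
[... 531 characters left out ...]
5), (0.138, 105), (0.14, 106), (0.142, 106), (0.144, 107), (0.146, 106), (0.148, 107), (0.15, 107), (0.152, 107), (0.154, 107), (0.156, 106), (0.158, 106), (0.16, 107), (0.162, 108), (0.164, 107), (0.166, 105), (0.168, 104), (0.17, 97), (0.172, 71), (0.174, 41), (0.176, 31), (0.178, 58), (0.18, 89), (0.182, 107), (0.184, 108), (0.186, 108), (0.188, 108), (0.19, 107), (0.192, 107), (0.194, 108), (0.196, 108), (0.198, 107), (0.2, 107), (0.202, 108), (0.204, 108), (0.206, 107), (0.208, 107), (0.21, 108), (0.212, 109), (0.214, 108), (0.216, 108), (0.218, 108), (0.22, 108), (0.222, 109), (0.224, 107), (0.226, 107), (0.228, 108), (0.23, 108), (0.232, 107), (0.234, 108), (0.236, 108), (0.238, 108)]
```

View pics/s3.png

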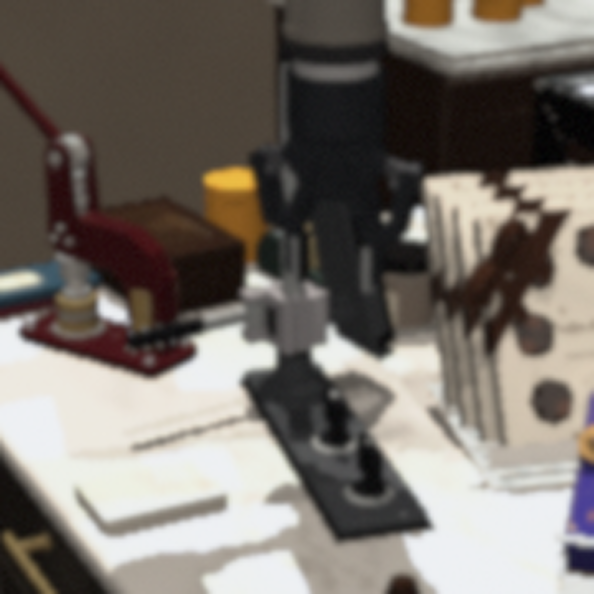

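Request:
{"name": "jog_arm", "arguments": {
  "commands": [
    [[0, -1, 0], [0, 0, 0]],
    [[0, -1, 0], [0, 0, 0]],
    [[0, -1, 0], [0, 0, 0]],
    [[0, 0, 0], [0, 0, 1]],
    [[0, 0, 0], [0, 0, 1]],
    [[0, 0, 0], [0, 0, 1]],
    [[0, 0, 0], [0, 0, 1]],
    [[0, 0, 0], [0, 0, 0.05]],
    [[0, 0, 0], [0, 0, 0]]
  ]
}}

```text
time_s: 15.05
eef_pos: [0.4912, 0.0141, 0.1494]
tcp_rot: [0.999, 0.053, 0.0, 0.0]
wrist_force: [0.1, -0.1, -0.7]
opening: 0.0515
grasp_force: 0.0
```

Run:
```python
from h import *
from station import arm
f=arm.grab_frame("wrist");np.savez("w4.npz",**f);cv2.imwrite("pics/w4.png",f["image"][:,:,::-1])
s=arm.get_state();print(s["time_s"],s["eef_pos"]);to(s,[.4566,.0701,.0633],-84)
```

```text
15.1 [0.49122912 0.0141251  0.14938067]
turn units [ 0.   -0.    0.01] | shift now [-0.95 -1.98  2.87] | shift after turn [-0.95 -1.98  2.87]
```

View pics/w4.png

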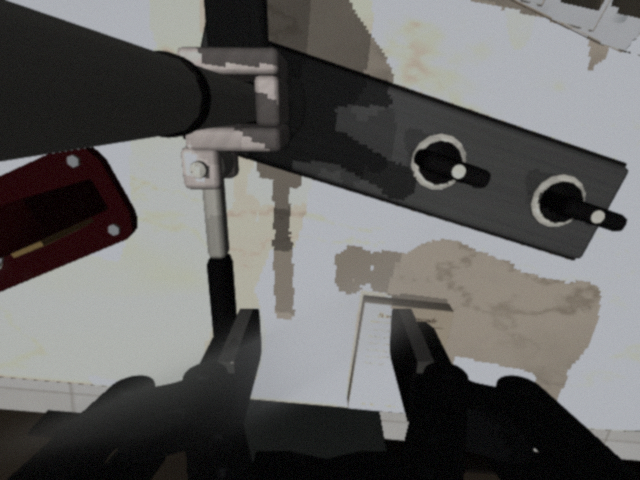

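Both wings are in line with the foot. The lever runs up from (198,168) to (222,330), and the band on the mast is near (200,90), with its lower edge at about u=209.

Run:
```python
from h import *
f=dict(np.load("w4.npz"));E=f["extrinsics"];K=f["mtx"];im=f["image"].max(-1).astype(np.float32)
A=np.array([.5715,.066]);d=E[:2,3]-A;print("cam",E[:3,3]);d/=np.linalg.norm(d)
for r in(.010,.0105):
  pr=[]
  for zz in np.arange(.1,.2,.0015):
    c=np.linalg.inv(E)@np.array([*(A+r*d),zz,1]);a,b=K[0,2]+K[0,0]*c[0]/-c[2],K[1,2]+K[1,1]*c[1]/c[2]
    pr.append((round(float(zz),4),int(a),int(b),int(cv2.getRectSubPix(im,(3,3),(a,b)).mean())))
  print([p for p in pr])
```

```text
cam [0.57197418 0.0235651  0.29278856]
[(0.1, 253, 102, 35), (0.1015, 253, 102, 32), (0.103, 252, 102, 30), (0.1045, 252, 102, 29), (0.106, 251, 102, 29), (0.1075, 250, 102, 29), (0.109, 250, 102, 29), (0.1105, 249, 102, 28), (0.112, 249, 102, 29), (0.1135, 248, 102, 29), (0.115, 247, 102, 29), (0.1165, 247, 102, 29), (0.118, 246, 101, 29), (0.1195, 245, 101, 28), (0.121, 245, 101, 28), (0.1225, 244, 101, 28), (0.124, 243, 101, 28), (0.1255, 242, 101, 28), (0.127, 242, 101, 28), (0.1285, 241, 101, 28), (0.13, 240, 101, 28), (0.1315, 239, 101, 28), (0.133, 239, 101, 29), (0.1345, 238, 101, 29), (0.136, 237, 101, 29), (0.1375, 236, 100, 29), (0.139, 235, 100, 29), (0.1405, 234, 100, 29), (0.142, 233, 100, 29), (0.1435, 232, 100, 30), (0.145, 232, 100, 29), (0.1465, 231, 100, 29), (0.148, 230, 100, 29), (0.1495, 229, 100, 29), (0.151, 228, 100, 30), (0.1525, 227, 99, 29), (0.154, 225, 99, 29), (0.1555, 224, 99, 29), (0.157, 223, 99, 29), (0.1585, 222, 99, 29), (0.16, 221, 99, 30), (0.1615, 220, 99, 30), (0.163, 219, 99, 29), (0.1645, 217, 99, 28), (0.166, 216, 98, 29), (0.1675, 215, 98,
[... 1308 characters left out ...]
00, 29), (0.154, 227, 100, 29), (0.1555, 226, 99, 29), (0.157, 225, 99, 29), (0.1585, 224, 99, 29), (0.16, 223, 99, 29), (0.1615, 221, 99, 30), (0.163, 220, 99, 30), (0.1645, 219, 99, 29), (0.166, 218, 99, 28), (0.1675, 216, 98, 29), (0.169, 215, 98, 28), (0.1705, 214, 98, 28), (0.172, 212, 98, 27), (0.1735, 211, 98, 21), (0.175, 209, 98, 12), (0.1765, 208, 98, 5), (0.178, 206, 97, 3), (0.1795, 205, 97, 4), (0.181, 203, 97, 6), (0.1825, 201, 97, 13), (0.184, 200, 97, 24), (0.1855, 198, 97, 29), (0.187, 196, 96, 29), (0.1885, 194, 96, 29), (0.19, 192, 96, 29), (0.1915, 190, 96, 30), (0.193, 188, 96, 29), (0.1945, 186, 95, 29), (0.196, 184, 95, 30), (0.1975, 182, 95, 29), (0.199, 180, 95, 30)]
```

Request:
{"name": "jog_arm", "arguments": {
  "commands": [
    [[-0.5, -1, 0], [0, 0, 0]],
    [[-0.45, -0.98, 0], [0, 0, 0]],
    [[0, 0, 0], [0, 0, 0]],
    [[0, 0, 1], [0, 0, 0]],
    [[0, 0, 1], [0, 0, 0]],
    [[0, 0, 0.87], [0, 0, 0]],
    [[0, 0, 0], [0, 0, 0]],
    [[0, 0, 0], [0, 0, 0]]
  ]
}}

```text
time_s: 16.1
eef_pos: [0.4576, 0.0699, 0.064]
tcp_rot: [0.999, 0.052, 0.001, 0.0]
wrist_force: [-0.1, 0.2, 0.7]
opening: 0.0511
grasp_force: 0.0
```

Request:
{"name": "jog_arm", "arguments": {
  "commands": [
    [[0, 0, 0], [0, 0, 0]],
    [[0, 0, 0], [0, 0, 0]],
    [[0, 0, 0], [0, 0, 0]],
    [[0, 0, 0], [0, 0, 0]],
    [[0, 0, 0], [0, 0, 0]],
    [[0, 0, 0], [0, 0, 0]]
  ],
  "hand": 0,
  "squeeze": 90
}}

```text
time_s: 16.85
eef_pos: [0.4573, 0.0702, 0.0641]
tcp_rot: [0.999, 0.052, 0.001, 0.0]
wrist_force: [-1.1, -1.3, 5.3]
opening: 0.0114
grasp_force: 87.7
```

Request:
{"name": "jog_arm", "arguments": {
  "commands": [
    [[0, 0, -0.1], [0, 0, 0]],
    [[0, 0, -0.2], [0, 0, 0]],
    [[0, 0, -0.3], [0, 0, 0]],
    [[0, 0, -0.3], [0, 0, 0]],
    [[0, 0, -0.3], [0, 0, 0]],
    [[0, 0, -0.3], [0, 0, 0]],
    [[0, 0, -0.3], [0, 0, 0]],
    [[0, 0, -0.3], [0, 0, 0]],
    [[0, 0, -0.2], [0, 0, 0]],
    [[0, 0, -0.05], [0, 0, 0]],
    [[0, 0, 0], [0, 0, 0]],
    [[0, 0, 0], [0, 0, 0]]
  ]
}}

```text
time_s: 18.35
eef_pos: [0.4572, 0.0702, 0.1342]
tcp_rot: [0.999, 0.052, 0.001, 0.0]
wrist_force: [4.8, -1.0, -5.6]
opening: 0.0111
grasp_force: 88.0
```

Run:
```python
from h import *
from station import arm
s=arm.get_state();print(s["time_s"],s["eef_pos"],s["wrist_force"],s["torque"],s["joint_pos"])
ims=[]
for n,(a,b) in(("side",(130,230)),("scene",(140,200))):
    f=arm.grab_frame(n);np.savez(n+"5.npz",**f)
    c=f["image"][130:240,260:370] if n=="side" else f["image"][140:240,230:330]
    ims.append(cv2.resize(c,(400,400),interpolation=cv2.INTER_CUBIC))
cv2.imwrite("pics/l5.png",np.hstack(ims)[:,:,::-1])
```

```text
18.35 [0.45720291 0.07018546 0.13416391] [ 4.84738413 -0.95001454 -5.57149902] [-0.16849868 -0.79218055 -0.14007839] [-1.34787494e-02  3.39547226e-01  1.83061794e+00 -2.26511343e-04
  9.70089857e-01  1.45401701e+00]
```

View pics/l5.png

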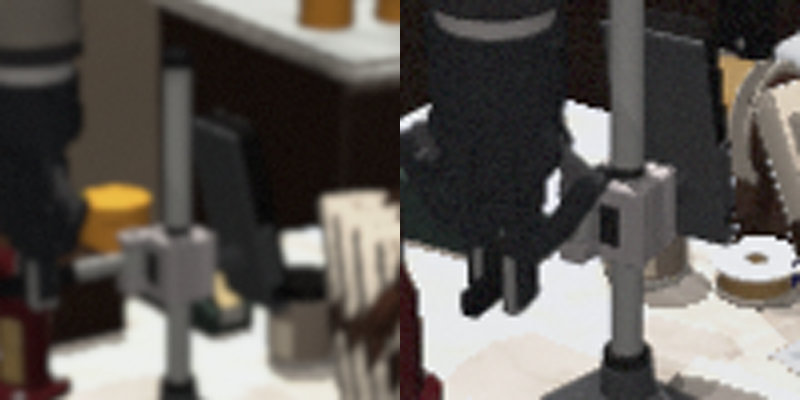

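Both views show the carriage raised, with the dark band sitting right on the block's top edge (scene crop, about 625,172). I check the dark band's visible height against the 6 mm.

Run:
```python
from h import *
A=np.array([.5715,.066])
for nm in("scene0","scene5","side5"):
    f=dict(np.load(nm+".npz"));E=f["extrinsics"];K=f["mtx"];im=f["image"].max(-1).astype(np.float32);d=E[:2,3]-A;d/=np.linalg.norm(d);pr=[]
    for zz in np.arange(.16,.19,.0015):
        c=np.linalg.inv(E)@np.array([*(A+.01*d),zz,1]);a,b=K[0,2]+K[0,0]*c[0]/-c[2],K[1,2]+K[1,1]*c[1]/c[2]
        pr.append((round(float(zz),4),round(float(b),1),int(np.mean([cv2.getRectSubPix(im,(1,1),(a+o,b))[0,0] for o in(-1,0,1)]))))
    print(nm,pr)
```

```text
scene0 [(0.16, 189.1, 107), (0.1615, 188.6, 108), (0.163, 188.0, 108), (0.1645, 187.4, 107), (0.166, 186.8, 106), (0.1675, 186.3, 105), (0.169, 185.7, 101), (0.1705, 185.1, 95), (0.172, 184.5, 71), (0.1735, 184.0, 44), (0.175, 183.4, 36), (0.1765, 182.8, 39), (0.178, 182.2, 60), (0.1795, 181.6, 82), (0.181, 181.1, 105), (0.1825, 180.5, 108), (0.184, 179.9, 109), (0.1855, 179.3, 109), (0.187, 178.7, 109), (0.1885, 178.1, 108)]
scene5 [(0.16, 189.1, 106), (0.1615, 188.6, 119), (0.163, 188.0, 136), (0.1645, 187.4, 157), (0.166, 186.8, 166), (0.1675, 186.3, 150), (0.169, 185.7, 126), (0.1705, 185.1, 97), (0.172, 184.5, 68), (0.1735, 184.0, 41), (0.175, 183.4, 35), (0.1765, 182.8, 37), (0.178, 182.2, 56), (0.1795, 181.6, 76), (0.181, 181.1, 99), (0.1825, 180.5, 100), (0.184, 179.9, 100), (0.1855, 179.3, 100), (0.187, 178.7, 100), (0.1885, 178.1, 100)]
side5 [(0.16, 198.6, 98), (0.1615, 198.0, 99), (0.163, 197.5, 100), (0.1645, 197.0, 102), (0.166, 196.5, 101), (0.1675, 196.0, 100), (0.169, 195.5, 92), (0.1705, 194.9, 84), (0.172, 194.4, 70), (0.1735, 193.9, 58), (0.175, 193.4, 53), (0.1765, 192.9, 53), (0.178, 192.3, 63), (0.1795, 191.8, 73), (0.181, 191.3, 83), (0.1825, 190.8, 90), (0.184, 190.3, 94), (0.1855, 189.7, 96), (0.187, 189.2, 97), (0.1885, 188.7, 97)]
```

The rim is level with the band: the dark edge is unchanged and no mast gap shows. I now swing the lever round its pin, first half.

Request:
{"name": "jog_arm", "arguments": {
  "commands": [
    [[0, 0, 0], [0, 0, 0]],
    [[0.013, 0.267, 0], [0, 0, -0.685]],
    [[0.013, 0.267, 0], [0, 0, -0.685]],
    [[0.013, 0.267, 0], [0, 0, -0.685]],
    [[0.013, 0.267, 0], [0, 0, -0.685]],
    [[0, 0, 0], [0, 0, 0]]
  ]
}}

```text
time_s: 19.2
eef_pos: [0.4664, 0.0395, 0.134]
tcp_rot: [0.971, 0.24, 0.0, 0.0]
wrist_force: [6.3, -0.3, -5.9]
opening: 0.0117
grasp_force: 88.0
```

```bash
cat >> h.py <<'E'
def lev(s):
    X=R.from_quat(s["tcp_rot"]).as_matrix();p=s["eef_pos"];pin=np.array([.5405,.0789]);v=p[:2]-pin
    print("t",s["time_s"],"z",p[2].round(4),"r",np.hypot(*v).round(4),"pos ang",(np.degrees(np.arctan2(v[1],v[0]))%360).round(2),"tool ang",(np.degrees(np.arctan2(-X[1,0],-X[0,0]))%360).round(2),"F",s["wrist_force"].round(1),"T",s["torque"].round(2),"g",round(s["grasp_force"]))
E
python3 - <<'E'
from h import *
from station import arm
lev(arm.get_state())
E
```

```text
t 19.2 z 0.134 r 0.0839 pos ang 208.0 tool ang 207.8 F [ 6.3 -0.3 -5.9] T [-0.11 -0.81  0.15] g 88
```

Request:
{"name": "jog_arm", "arguments": {
  "commands": [
    [[0.013, 0.267, -0.01], [0, 0, -0.685]],
    [[0.013, 0.267, 0], [0, 0, -0.685]],
    [[0.013, 0.267, 0], [0, 0, -0.685]],
    [[0.013, 0.267, 0], [0, 0, -0.685]],
    [[0.013, 0.267, 0], [0, 0, -0.685]],
    [[0.013, 0.267, 0], [0, 0, -0.685]],
    [[0.013, 0.267, 0], [0, 0, -0.685]],
    [[0.013, 0.267, 0], [0, 0, -0.685]],
    [[0, 0, 0], [0, 0, 0]],
    [[0, 0, 0], [0, 0, 0]]
  ]
}}

```text
time_s: 20.45
eef_pos: [0.5132, -0.0004, 0.134]
tcp_rot: [0.811, 0.585, -0.0, -0.0]
wrist_force: [0.9, -0.2, -4.0]
opening: 0.0114
grasp_force: 88.5
```

Run:
```python
from h import *
from station import arm
lev(arm.get_state())
```

```text
t 20.45 z 0.134 r 0.0839 pos ang 251.01 tool ang 251.56 F [ 0.9 -0.2 -4. ] T [-0.01 -0.11 -0.21] g 88
```

Request:
{"name": "jog_arm", "arguments": {
  "commands": [
    [[0.005, 0.1, 0], [0, 0, -0.25]],
    [[0, 0.05, 0], [0, 0, -0.12]],
    [[0, 0, 0], [0, 0, 0]],
    [[0, 0, 0], [0, 0, 0]]
  ]
}}

```text
time_s: 20.95
eef_pos: [0.5143, -0.0008, 0.1337]
tcp_rot: [0.796, 0.605, -0.003, -0.004]
wrist_force: [-12.7, 2.8, 4.6]
opening: 0.0114
grasp_force: 95.0
```

Run:
```python
from h import *
from station import arm
lev(arm.get_state())
ims=[]
for n in("side","scene"):
    f=arm.grab_frame(n);np.savez(n+"6.npz",**f)
    c=f["image"][130:240,260:370] if n=="side" else f["image"][140:240,230:330]
    ims.append(cv2.resize(c,(400,400),interpolation=cv2.INTER_CUBIC))
cv2.imwrite("pics/l6.png",np.hstack(ims)[:,:,::-1])
```

```text
t 20.95 z 0.1337 r 0.0839 pos ang 251.83 tool ang 254.5 F [-12.7   2.8   4.6] T [ 0.47  1.77 -1.53] g 95
```

View pics/l6.png

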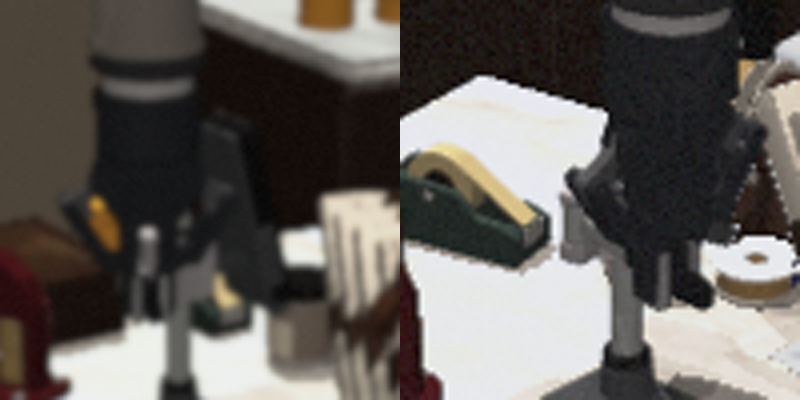

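The gripper now hides the band in both views. The lever angle stopped at 251.8° (stop computed at 251.7°) while pushed past it with 13 N. TCP height is within 0.5 mm of the lifted height and the grip is 95 N, so I hand it in.

```bash
python3 -c "
from station import arm
print(arm.finish_job())"
```

```text
the job is handed in; nothing more can be done
None
```

I handed the job in at about 21 s with both knobs turned to their end stops, the carriage lifted level with the mark, and the lever closed against its stop and still gripped; the hand-in returned no verdict.

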